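# Take the run-down battery packs off the bench power box

### The job

Both packs of the battery power box are run down and must go off to be charged. Turn its lock switch clockwise, past the click, to its off stop; then pull each pack straight up out of its sprung socket and stand both of them upright on their plugs on the floor of the battery crate, setting them down gently. Leave the switch off, and do not disturb the other things on the table.

Things in the scene. Friction and masses are not known exactly. Their poses are not given: they have to be found in the camera images.
- power_box: Battery power box, fixed, grey, 154 (x) x 300 (y) mm, flat deck 80 mm above its origin, which is the centre of the underside on the table; z up. Along its y axis, all at x = 0: socket of pack_a at y = -74 mm, of pack_b at +11 mm, switch at +92 mm. At each end, y = -138 and +138 mm, a guard hoop of 10 mm bar, from x = -62 to +62 mm, top 47 mm above the deck.
- bar_mid (a point): Middle of the steel lock bar (7 mm thick, along the box's y), 67 mm toward +x from the row of packs. Until the switch is off, its two tabs hook over the packs' ears and hold the packs down; it slides 24 mm to the box's +y as the switch turns. Its tabs reach 14 mm above the deck.
- switch (a joint): Lock switch on the deck, angle in rad: 0 = on (packs bolted down), grows clockwise seen from above, hard stop at 1.2 = off (packs free). A sprung detent resists up to 0.6 and then throws the knob on (about 0.17 N m).
- switch_grip (a point): Point on the axis of the switch, in its upright bar grip, 50 long x 14 wide x 30 mm high, 27 mm above the deck; the bar's top is 14 mm above this point, its foot 16 mm below. The x axis of this point runs along the bar and turns with it; at 0 it is parallel to the box's x axis. White pointer line at the bar's -x end.
- pack_a: Plug-in battery pack, 0.3 to 0.5 kg, black on a grey skirt. Origin: centre of the plug's underside; z up. Upward from it: plug 60 (x) x 36 (y) x 28 mm with snap beads along its long sides, then the body 84 x 44 x 52 mm. A low ear sticks out 12 mm at +x at the body's foot. Starts plugged in at the end of the box, origin 52 mm above the box's, axes as the box's. The detent holds about 12 N.
- pack_a_top (a point): Centre of pack_a's flat top, 80 mm above its origin. From 38 mm below it upward, the housing is 80 (x) x 42 (y) mm, ribbed on the two long sides: grip there, across y.
- pack_b: The same kind of pack as pack_a, same size and axes. It starts in the middle socket, between pack_a (41 mm clear gap) and the switch.
- pack_b_top (a point): Centre of pack_b's flat top, 80 mm above its origin.
- crate: Open grey plastic crate, fixed, outer 137 (x) x 172 (y) x 42 mm high, walls and floor 5 mm thick, ribbed sides, grip tabs at its y ends reaching 100 mm from the origin. Origin: centre of the underside, on the table; z up. Inside floor 127 x 162 mm: room for the two packs side by side along y, 72 mm between centres.
- food_cup: Filled round food cup (a brown pie), 104 mm across, 43 mm high, loose; bystander. Origin: centre of the underside.
- film_core: Standing cardboard tube, 79 mm across, 130 mm high, loose; bystander. Origin: centre of the underside.
- date_stamp: Black and grey hand stamp standing upright, 30 x 42 mm, 88 mm high, loose; bystander. Origin: centre of the underside.
- spare_roll: Standing roll of film, off-white, 70 mm across, 120 mm high, loose; bystander. Origin: centre of the underside.
- small_carton: Closed cardboard carton, 66 x 48 x 50 mm high, loose; bystander. Origin: centre of the underside.

How it is judged (in metres and radians):
On the way, in this order (a step that is already met when the one before it is completed fails the run):
1. the switch has been turned to off while both packs are still seated (value of joint switch above 1.05 rad and z of each of pack_a, pack_b in the frame of power_box below 0.057 m), for 0.2 s.
2. with the switch off, a first pack has been drawn clear of its socket (value of joint switch above 1.05 rad and z of any of pack_a, pack_b in the frame of power_box above 0.085 m), for 0.1 s.
3. one pack stands in the crate (((x of pack_a in the frame of crate between -0.045 and 0.045 m and y of pack_a in the frame of crate between -0.068 and 0.068 m and z of pack_a in the frame of crate below 0.015 m and angle between pack_a's own z axis and vertical below 0.2 rad) or (x of pack_b in the frame of crate between -0.045 and 0.045 m and y of pack_b in the frame of crate between -0.068 and 0.068 m and z of pack_b in the frame of crate below 0.015 m and angle between pack_b's own z axis and vertical below 0.2 rad))), for 0.2 s.
At the end, for the whole second after the job is handed in: Both packs are at rest in the crate, each standing on its plug on the crate's floor (underside within about 10 mm of the floor, leaning less than 0.2 rad, its origin within 45 mm in x and 68 mm in y of the crate's origin), and the switch is off (above 1.05 rad) (value of joint switch above 1.05 rad and x of pack_a in the frame of crate between -0.045 and 0.045 m and y of pack_a in the frame of crate between -0.068 and 0.068 m and z of each of pack_a, pack_b in the frame of crate below 0.015 m and angle between each of pack_a, pack_b's own z axis and vertical below 0.2 rad and x of pack_b in the frame of crate between -0.045 and 0.045 m and y of pack_b in the frame of crate between -0.068 and 0.068 m and linear speed of each of pack_a, pack_b below 0.03 m/s); the robot touches nothing.
It fails at once if a bystander (food cup, film core, date stamp, spare roll, carton) is pushed more than 25 mm from its place (distance of any of food_cup, film_core, date_stamp, spare_roll, small_carton from where it was at the start of the episode above 0.025 m).
It fails at once if pack_a is let fall (moves faster than 0.6 m/s with no finger on it) (contact force between the fingers and pack_a below 0.3 N and linear speed of pack_a above 0.6 m/s).
It fails at once if pack_b is let fall (moves faster than 0.6 m/s with no finger on it) (contact force between the fingers and pack_b below 0.3 N and linear speed of pack_b above 0.6 m/s).
It fails at once if a pack is slammed or forced into the crate (more than 200 N) (contact force between any of pack_a, pack_b and crate above 200 N).
It also fails if it takes over 69 s, if anything falls off the work surface, if the arm or the gripper's body presses on something with over 40 N, if the wrist force passes 120 N, or if a joint passes its speed limit or range.

### The arm

A 6-joint arm with a two-finger parallel gripper is mounted at the origin on the work surface; the furniture and walls round the work are solid. World frame = base frame: x ahead of the robot, y to its left, z up, the work surface at z = 0. Lengths are in m, angles in degrees, forces in N, time in s.
With the tool pointing down it reaches from about 0.25 to 0.725 m from the base axis. Payload 9.7 kg.
Tool frame: the origin (TCP) lies between the finger pads; the fingertips stand bot.tcp_to_tips ahead of it and the grasp point (between the pads) lies 2 mm behind it (bot.tcp_to_tips is the distance from the TCP to the fingertips, in m); z points along the fingers, y is the line along which they close (so a half turn about z gives the same grasp; the last joint's range is limited). The gripper opens to 85 mm and grips with 20 to 120 N. Pads are 22 mm wide; open, the fingers measure 114 mm over their backs; the gripper's body (76 mm by 85 mm) begins 54 mm behind the grasp point. The pads swing forward as they close: fully open they stand 13 mm farther back than shut.
Start: joints at [77.12, 4.979, 10.078, 95.1, 0, 90], TCP at [0.123, 0.536, 0.248] pointing down, gripper open.
Joint ranges: [-179.16, 179.16], [-48.56, 103.87], [-65.8, 70.77], [-126.05, 130.52], [-82.76, 87.17], [-180, 180]. Speed limits (degrees/s): [127.2, 127.2, 147.25, 180, 180, 180].

### API

Orientations are given as [roll, pitch, yaw] about the fixed x, y, z axes, in that order (R = Rz(yaw) Ry(pitch) Rx(roll)).
In Python, from workcell import sensors, camera, camera_params, bot gives the robot as it stands.
- The arm moves only by the tool apply_moves, never from a script. Its argument "motion" is a list of rows, each an object with "jaw": the opening, from -1 (shut) to 1 (fully open); "xyz": the shift along the tool's x, y, z in mm, a list of three; "twist": the turn about the tool's z in rad. A call has 1 to 5 rows; each row is the pose to reach, as a shift and turn from the pose commanded when the call began, along the tool's axes at that moment; what a row does not reach only later rows make up. A row lasts 1/8 s, in which the tool goes at most 62.5 mm and 10.7 degrees, less where a joint would pass 70% of its speed; a pose out of reach is approached as far as the arm can. A call with a gripper value outside its range is refused whole. The fingers move at their own pace and stop on an object; "grip_force" is the grip in N (left out, the last holds). Time passes only in rows, so rows that repeat a pose let the fingers close. It gives the time, the measured TCP pose, the force, the opening and the grip force at its end, in the units of the state.
- sensors.get_obs(): the state, without advancing time (a new reading comes with each control period).
- camera(name): name is "scene" or "top" or "wrist"; returns (picture, depth): 480x640x3 uint8, red, green, blue; 480x640 float32, m along the optical axis (not along the pixel's ray), 0 where there is no reading.
- camera_params(name): a dict with "mtx" (3x3 intrinsics, pixels), "rvec" (rotation vector, rad) and "tvec" (3), from world to camera coordinates, as OpenCV has them. Camera axes: x right, y down, z forward; pixel columns grow to the right and rows downward; lengths in m; the calibration is good to about 2 mm. The wrist camera is an equidistant fisheye: a pixel r from the principal point sees the ray r / f radians off the axis. A picture is of the moment at which its call begins: read the wrist's pose just before it. camera_params takes no time and is no camera call; for the wrist camera it gives the pose at the moment of the call.
- bot.job_done(): hands the job in; it is judged then, once.
The state is a dict: "time": time; "q": joint angles; "qd": joint speeds; "joint_efforts": joint torques, N m; "ee_pos": TCP position; "tcp_rot": TCP orientation; "wrist_force": force on the tool from outside, world axes, zero at the start; "torque": the same for the moment, N m; "opening": finger opening in m; "grasp_force": force on a finger pad.
Only numpy, scipy, OpenCV 4.12 (cv2) and the standard library are available. Lean on these libraries where they do the work, as an engineer would, in place of code of your own. Each camera call takes 0.05 s, during which the arm holds its last target. There are 200 camera calls.

## Working session

There is one attempt and no reset: what is moved stays moved. The work goes in short steps, Python scripts to look and compute and a tool call to move; the robot and the scene stay as the last step left them, time stands still between calls to the robot, and variables do not carry over. Pictures are saved under pics/ and viewed, at most 10 in all, crops included, and the job is handed in when it is done.

Besides the shell and the picture viewer there is one more tool, called after "Request:" as name(argument=value, ...) on one line, values as JSON. apply_moves: Moves the arm, as the interface text tells. Its arguments: {"type":"object","properties":{"motion":{"type":"array","items":{"type":"object","properties":{"jaw":{"type":"number"},"xyz":{"type":"array","items":{"type":"number"}},"twist":{"type":"number"}}}},"grip_force":{"type":"number"}},"required":["motion"]}

```bash
mkdir -p pics; ls; cat > h.py <<'E'
import numpy as np, cv2
from workcell import sensors, camera, camera_params, bot
def save(n,im): cv2.imwrite('pics/'+n,cv2.cvtColor(im,cv2.COLOR_RGB2BGR))
def cloud(name,d):
    p=camera_params(name);K=p['mtx'];R=cv2.Rodrigues(np.array(p['rvec'],float))[0];t=np.array(p['tvec'],float).ravel()
    v,u=np.mgrid[:480,:640]
    c=np.stack([(u-K[0][2])/K[0][0]*d,(v-K[1][2])/K[1][1]*d,d],-1)
    return (c-t)@R
E
python3 - <<'E'
from h import *
o=sensors.get_obs(); print(o, bot.tcp_to_tips)
for n in('scene','top'):
    p=camera_params(n);print(n,p)
    im,d=camera(n);save(n+'0.png',im);np.savez(n+'0.npz',im=im,d=d)
    print((d>0).mean())
E
```

```text
pics
{'time': 0.0, 'q': array([ 7.71204016e+01,  5.01142346e+00,  1.00345253e+01,  9.50981970e+01,
       -5.36923011e-04,  8.99998037e+01]), 'qd': array([-0.06865438, -0.02128466,  0.02897741,  0.04068494,  0.07199857,
       -0.01032954]), 'joint_efforts': array([ 2.11772473e-03, -5.20382309e+01,  4.64808798e+01,  1.59733160e-02,
        1.73679173e-04,  6.67503983e-06]), 'ee_pos': array([0.12255539, 0.53597061, 0.24758058]), 'tcp_rot': array([-1.79924905e+02,  5.36665227e-04,  1.67120599e+02]), 'wrist_force': array([ 0.16540382,  0.13649609, -0.11838003]), 'torque': array([ 0.02903059, -0.02326555,  0.05169189]), 'grasp_force': 0.0, 'opening': 0.08530087460965892} 0.017
scene {'mtx': array([[442.49132322,   0.        , 317.79401311],
       [  0.        , 442.49132322, 235.03075868],
       [  0.        ,   0.        ,   1.        ]]), 'rvec': array([ 2.14414212, -0.78023153,  0.35419094]), 'tvec': array([-0.39036264,  0.32506937,  0.83090966])}
0.9960546875
top {'mtx': array([[471.03187009,   0.        , 316.16918948],
       [  0.        , 471.03187009, 248.59550799],
       [  0.        ,   0.        ,   1.        ]]), 'rvec': array([ 2.15845215, -2.14330517,  0.14946871]), 'tvec': array([0.02626881, 0.54764523, 1.01177036])}
0.99580078125
```

View pics/top0.png

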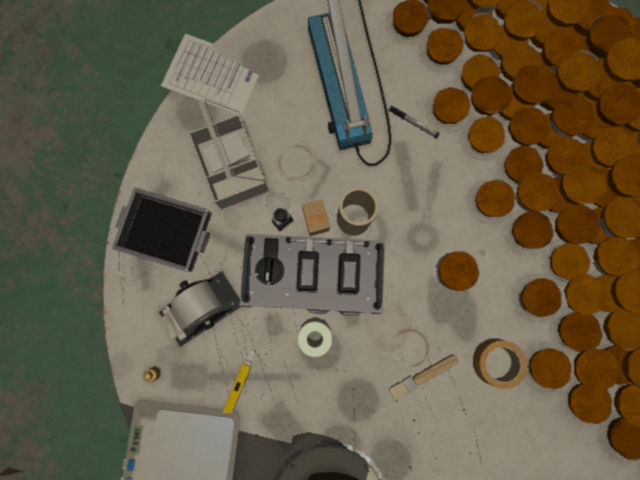

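View pics/scene0.png

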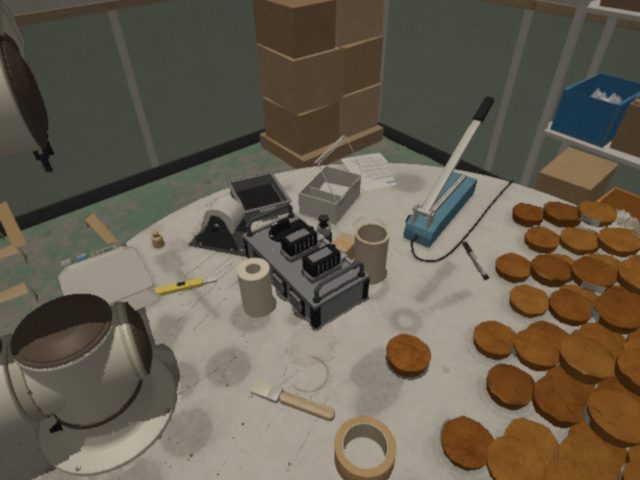

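The top view shows the box around (313,273), with pack_a at (349,272), pack_b at (308,270) and the switch at (268,268). The crate is at (163,230), the core at (358,210), the roll at (315,340), the stamp at (281,217) and the carton at (316,217). A roller device stands at (200,305) between the robot and the crate.

```bash
python3 - <<'E'
from h import *
from scipy import ndimage as nd
Z=np.load('top0.npz');im,d=Z['im'],Z['d'];P=cloud('top',d)
S=np.load('scene0.npz');Ps=cloud('scene',S['d'])
print('table z',np.median(P[400:440,280:320,2]),'tcp px',cv2.projectPoints(np.array([[.123,.536,.248],[.3,0,.0],[.3,.3,0]]),*[camera_params('top')[k] for k in('rvec','tvec','mtx')],None)[0].ravel())
def rect(pts,name):
    r=cv2.minAreaRect(pts[:,:2].astype(np.float32)*1000);print(name,len(pts),np.round(r[0],1),np.round(r[1],1),round(r[2],1),'zmed %.4f zmax %.4f'%(np.median(pts[:,2]),pts[:,2].max()))
def reg(v0,v1,u0,u1,z0,z1,name,C=P):
    q=C[v0:v1,u0:u1].reshape(-1,3);q=q[(q[:,2]>z0)&(q[:,2]<z1)];rect(q,name);return q
reg(225,320,235,395,.074,.088,'deck')
reg(225,320,235,395,.115,.14,'hi all')
reg(240,300,330,366,.122,.14,'packA');reg(240,300,292,325,.122,.14,'packB');reg(235,300,250,288,.1,.128,'switch')
reg(180,280,105,215,.034,.05,'crate rim');reg(195,260,130,200,-.01,.015,'crate floor')
reg(185,232,335,380,.12,.14,'core');reg(315,360,295,335,.11,.14,'roll');reg(205,230,270,293,.07,.1,'stamp');reg(198,238,302,330,.04,.06,'carton')
reg(245,295,435,485,.03,.06,'pie');reg(270,345,155,242,.03,.3,'device')
# same in scene
q=Ps.reshape(-1,3)
for n,c,z in(('A s',(0,0),0),):
    pass
for n,lo,hi in(('scene tops',.125,.14),('scene deck',.077,.084)):
    k=q[(q[:,2]>lo)&(q[:,2]<hi)&(q[:,0]>.2)&(q[:,0]<.55)&(q[:,1]>-.2)&(q[:,1]<.3)];rect(k,n)
print('heights map along box row:')
for u in range(240,392,4): print(u,np.round(P[270,u]*1000),end=';')
E
python3 - <<'E'
import cv2
a=cv2.imread('pics/top0.png')[170:360,100:410];cv2.imwrite('pics/topc.png',cv2.resize(a,None,fx=2.55,fy=2.55,interpolation=2))
E
```

```text
table z 0.000599524164609611 tcp px [ 10.11743724 482.19162112 328.84933655 360.65631361 194.60504617
 359.73165005]
deck 6587 [504.9  35.9] [300.8 182.7] 87.5 zmed 0.0807 zmax 0.0880
hi all 2426 [508.4  35.9] [285.8 164.5] 87.4 zmed 0.1312 zmax 0.1383
packA 818 [487.3 -37.3] [43.2 80.1] 87.2 zmed 0.1324 zmax 0.1382
packB 813 [490.4  47.4] [79.4 42.5] 0.3 zmed 0.1325 zmax 0.1383
switch 188 [518.9 137.5] [99.6 29.3] 21.7 zmed 0.1208 zmax 0.1256
crate rim 1446 [592.2 372.1] [220.4 226.6] 89.1 zmed 0.0417 zmax 0.0498
crate floor 3783 [601.2 383.6] [153.8 168. ] 0.7 zmed 0.0061 zmax 0.0150
core 378 [623.4 -56.2] [76.6 78.4] 88.7 zmed 0.1301 zmax 0.1365
roll 761 [353.8  31.3] [67.  68.1] 0.5 zmed 0.1205 zmax 0.1263
stamp 139 [615.2 108.3] [26.3 26.7] 89.1 zmed 0.0870 zmax 0.0913
carton 648 [620.   31.4] [66.9 48.5] 15.3 zmed 0.0506 zmax 0.0573
pie 1153 [ 501.6 -288.2] [86.6 87.6] 89.4 zmed 0.0342 zmax 0.0448
device 2431 [404.9 279.1] [163.7 154.6] 71.8 zmed 0.1075 zmax 0.1344
scene tops 1270 [482.3  96.3] [149.2 414.8] 6.5 zmed 0.1302 zmax 0.1348
scene deck 2681 [434.6  90.1] [414.5 231.9
[... 162 characters left out ...]
;260 [494. 148.  92.];264 [493. 139.  96.];268 [491. 128. 123.];272 [493. 122. 102.];276 [494. 114.  95.];280 [494. 105.  97.];284 [495.  98.  87.];288 [495.  90.  82.];292 [495.  81.  82.];296 [495.  73.  83.];300 [490.  62. 135.];304 [491.  54. 133.];308 [491.  46. 131.];312 [491.  38. 133.];316 [491.  30. 132.];320 [496.  22.  78.];324 [496.  13.  77.];328 [496.   5.  78.];332 [496.  -4.  82.];336 [496. -12.  81.];340 [491. -18. 133.];344 [491. -26. 133.];348 [492. -34. 130.];352 [491. -42. 133.];356 [491. -50. 134.];360 [496. -63.  82.];364 [496. -72.  81.];368 [496. -80.  80.];372 [496. -89.  82.];376 [497. -97.  81.];380 [492. -99. 126.];384 [ 504. -126.   -2.];388 [ 504. -135.    3.];
```

View pics/topc.png

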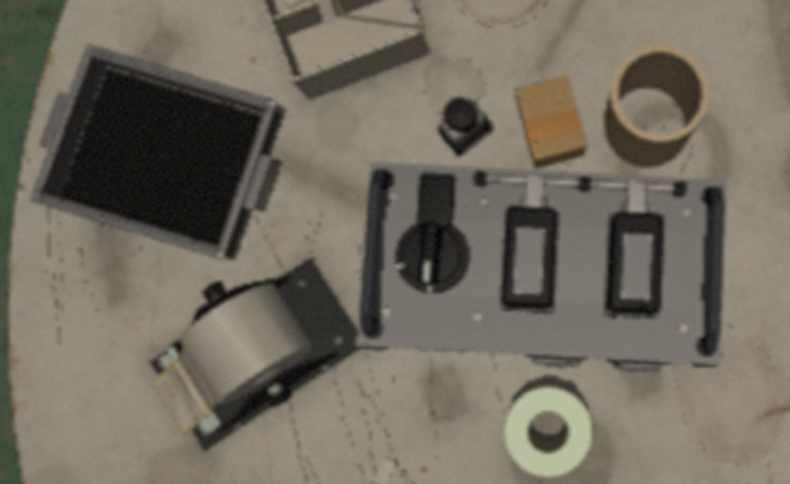

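The zoomed view shows the pointer at the bar's robot-side end (428,270), so box +x points away from the robot and its yaw is about -2.3°. The crate is yawed, with tabs at (55,120) and (262,180). Next I fit the crate and cross-check the pack tops from both views by rays.

```bash
python3 - <<'E'
from h import *
Z=np.load('top0.npz');im,d=Z['im'],Z['d'];P=cloud('top',d)
S=np.load('scene0.npz');Ps=cloud('scene',S['d'])
def big(m):
    n,l,s,c=cv2.connectedComponentsWithStats(m.astype(np.uint8));k=1+np.argmax(s[1:,4]);return l==k
for n,C,I in(('top',P,im),('scene',Ps,S['im'])):
    box=(abs(C[...,0]-.6)<.14)&(abs(C[...,1]-.38)<.14)
    m=big(box&(C[...,2]>.032)&(C[...,2]<.052)&(C[...,1]>.27))
    q=C[m];r=cv2.minAreaRect(q[:,:2].astype(np.float32)*1000);print(n,'rim',m.sum(),np.round(r,1) if 0 else r,np.median(q[:,2]))
    m=big(box&(C[...,2]<.02)&(I.max(-1)<60))
    q=C[m];r=cv2.minAreaRect(q[:,:2].astype(np.float32)*1000);print(n,'floor',m.sum(),r,np.median(q[:,2]))
    for nm,c in(('A',(.487,-.037)),('B',(.490,.047))):
        m=big((abs(C[...,0]-c[0])<.06)&(abs(C[...,1]-c[1])<.035)&(C[...,2]>.122)&(C[...,2]<.142))
        q=C[m];r=cv2.minAreaRect(q[:,:2].astype(np.float32)*1000);print(n,nm,m.sum(),r,np.median(q[:,2]))
    m=big((abs(C[...,0]-.493)<.04)&(abs(C[...,1]-.128)<.03)&(C[...,2]>.112)&(C[...,2]<.128))
    q=C[m];r=cv2.minAreaRect(q[:,:2].astype(np.float32)*1000);print(n,'sw',m.sum(),r,np.median(q[:,2]))
# rim contour by gradient: outer crate silhouette in top at plane z=.042
E
```

```text
top rim 1455 ((589.8322143554688, 378.3500061035156), (200.87384033203125, 146.9916534423828), 73.39618682861328) 0.04161865498727609
top floor 3688 ((592.2271728515625, 384.41668701171875), (153.7578887939453, 126.9866943359375), 73.43086242675781) 0.00636114545519558
top A 818 ((487.2890625, -37.27674102783203), (43.201236724853516, 80.12940979003906), 87.17837524414062) 0.13241766257256532
top B 813 ((490.4171447753906, 47.443870544433594), (79.39189910888672, 42.51548385620117), 0.30592983961105347) 0.13252418175822997
top sw 168 ((494.3949890136719, 128.30075073242188), (14.168466567993164, 47.414268493652344), 87.18270874023438) 0.12104840705367205
scene rim 562 ((588.0928955078125, 377.134033203125), (202.29067993164062, 147.29052734375), 75.3494873046875) 0.039622591438704904
scene floor 898 ((602.9102172851562, 403.0858154296875), (119.94319915771484, 117.00739288330078), 73.70520782470703) 0.005051559694807991
scene A 553 ((485.8722839355469, -38.27360534667969), (44.04001235961914, 80.46739959716797), 88.02034759521484) 0.1308311698034619
scene B 470 ((489.2232666015625, 46.22888946533203), (43.680538177490234, 80.83729553222656), 88.6001968383789) 0.1308228511339521
scene sw 106 ((492.5918884277344, 125.99010467529297), (15.559277534484863, 47.483314514160156), 85.78668975830078) 0.11885077677742586
```

Request:
apply_moves(motion=[{"jaw": 1, "xyz": [0, 0, 0], "twist": 0}, {"jaw": 0, "xyz": [-40, -20, 0], "twist": -0.09}])

```text
time: 0.35
ee_pos: [0.1563, 0.5083, 0.2475]
tcp_rot: [-180.0, -0.0, 172.6]
wrist_force: [0.4, -0.6, -0.7]
opening: 0.0699
grasp_force: 0.0
```

Both views agree to about 2 mm:

| Item | Position (mm) | Yaw |
|---|---|---|
| pack_a | (487,-38) | -2.2° |
| pack_b | (490,47) | -2.2° |
| switch | (493,127.5) | -2.2° |
| crate | (589,378) | -16.5° |

Now I move over the switch.

Request:
apply_moves(motion=[{"jaw": 0, "xyz": [-42, -36, 0], "twist": 0}, {"jaw": 0, "xyz": [-85, -73, 0], "twist": 0}, {"jaw": 0, "xyz": [-127, -110, 0], "twist": 0}, {"jaw": 0, "xyz": [-170, -147, 0], "twist": 0}, {"jaw": 0, "xyz": [-212, -183, 0], "twist": 0}])

```text
time: 0.98
ee_pos: [0.3435, 0.2964, 0.2483]
tcp_rot: [180.0, 0.0, 172.3]
wrist_force: [1.5, 0.9, 0.9]
opening: 0.0422
grasp_force: 0.0
```

Request:
apply_moves(motion=[{"jaw": 0, "xyz": [-43, -37, 0], "twist": -0.02}, {"jaw": 0, "xyz": [-86, -74, 0], "twist": -0.04}, {"jaw": 0, "xyz": [-128, -111, 20], "twist": -0.07}, {"jaw": 0, "xyz": [-172, -148.5, 45], "twist": -0.096}, {"jaw": 0, "xyz": [-172, -148.5, 60], "twist": -0.096}])

```text
time: 1.6
ee_pos: [0.4943, 0.1248, 0.1863]
tcp_rot: [-179.9, -0.1, 177.5]
wrist_force: [-0.5, 1.4, 0.2]
opening: 0.0424
grasp_force: 0.0
```

```bash
python3 - <<'E'
from h import *
o=sensors.get_obs(); print(o['ee_pos'],o['tcp_rot'],o['q'],o['opening'])
p=camera_params('wrist');im,d=camera('wrist');save('w1.png',im);print(p);np.savez('w1.npz',im=im,d=d,**{k:np.array(v) for k,v in p.items()})
E
```

```text
[0.49434317 0.12481115 0.18634144] [-1.79943650e+02 -9.91378645e-02  1.77531612e+02] [ 1.41832792e+01 -1.23641490e+00 -3.16296123e+00  8.81845814e+01
 -2.55788812e-02  1.66516436e+01] 0.042388817024215285
{'mtx': array([[371.64829954,   0.        , 321.09097044],
       [  0.        , 371.64829954, 240.32630945],
       [  0.        ,   0.        ,   1.        ]]), 'rvec': array([-2.10619696, -2.01770827, -0.29548885]), 'tvec': array([-0.14687025, -0.4879604 ,  0.17962717])}
```

View pics/w1.png

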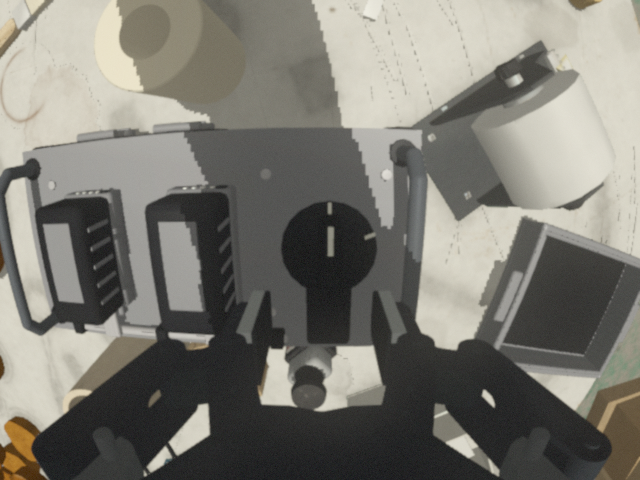

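The wrist view shows the knob under the gripper at (330,247) between the fingers, with pack_b left at (185,265) and the crate right at (570,300). Lowering now, then checking.

Request:
apply_moves(motion=[{"jaw": 0, "xyz": [0, 0, 20], "twist": 0}, {"jaw": 0, "xyz": [0, 0, 40], "twist": 0}, {"jaw": 0, "xyz": [0, 0, 40], "twist": 0}])

```text
time: 2.02
ee_pos: [0.4919, 0.1284, 0.1476]
tcp_rot: [-180.0, -0.1, 177.8]
wrist_force: [0.3, 0.1, 0.1]
opening: 0.0427
grasp_force: 0.0
```

Request:
apply_moves(motion=[{"jaw": 0, "xyz": [-1, -1, 18], "twist": 0}, {"jaw": 0, "xyz": [-1, -1, 34], "twist": 0}, {"jaw": 0, "xyz": [-1, -1, 34], "twist": 0}, {"jaw": -0.9, "xyz": [-1, -1, 34], "twist": 0}, {"jaw": -0.9, "xyz": [-1, -1, 34], "twist": 0}], grip_force=50)

```text
time: 2.65
ee_pos: [0.4944, 0.129, 0.1152]
tcp_rot: [179.6, 0.0, 177.8]
wrist_force: [0.3, 11.5, -0.0]
opening: 0.0131
grasp_force: 51.7
```

Request:
apply_moves(motion=[{"jaw": -0.9, "xyz": [0, 0, 0], "twist": 0}, {"jaw": -0.9, "xyz": [0, 0, 0], "twist": 0}])

```text
time: 2.9
ee_pos: [0.4944, 0.129, 0.1153]
tcp_rot: [179.7, 0.1, 177.9]
wrist_force: [-0.9, 16.0, 1.1]
opening: 0.0132
grasp_force: 51.8
```

Request:
apply_moves(motion=[{"jaw": -0.9, "xyz": [0, 1.5, 0], "twist": 0}, {"jaw": -0.9, "xyz": [0, 1.5, 0], "twist": 0.17}, {"jaw": -0.9, "xyz": [0, 1.5, 0], "twist": 0.34}, {"jaw": -0.9, "xyz": [0, 1.5, 0], "twist": 0.51}, {"jaw": -0.9, "xyz": [0, 1.5, 0], "twist": 0.68}], grip_force=50)

```text
time: 3.52
ee_pos: [0.4944, 0.1296, 0.1152]
tcp_rot: [179.8, -0.1, 138.6]
wrist_force: [-1.2, 9.1, 0.4]
opening: 0.0128
grasp_force: 51.7
```

Request:
apply_moves(motion=[{"jaw": -0.9, "xyz": [0, 0, 0], "twist": 0.17}, {"jaw": -0.9, "xyz": [0, 0, 0], "twist": 0.34}, {"jaw": -0.9, "xyz": [0, 0, 0], "twist": 0.5}, {"jaw": -0.9, "xyz": [0, 0, 0], "twist": 0.54}, {"jaw": -0.9, "xyz": [0, 0, 0], "twist": 0.54}])

```text
time: 4.15
ee_pos: [0.4946, 0.1299, 0.1152]
tcp_rot: [179.9, -0.2, 108.0]
wrist_force: [1.2, 10.1, 0.1]
opening: 0.0129
grasp_force: 52.0
```

The tool turned 69.8°, so the switch is at its stop. Release, rise and untwist.

Request:
apply_moves(motion=[{"jaw": 0, "xyz": [0, 0, 0], "twist": 0}, {"jaw": 0, "xyz": [0, 0, 0], "twist": 0}, {"jaw": 0, "xyz": [0, 0, -20], "twist": 0}, {"jaw": 0, "xyz": [0, 0, -65], "twist": -0.1}, {"jaw": 0.4, "xyz": [0, 0, -75], "twist": -0.28}])

```text
time: 4.78
ee_pos: [0.495, 0.1281, 0.1924]
tcp_rot: [179.8, 0.1, 124.2]
wrist_force: [0.0, 0.6, -0.2]
opening: 0.0586
grasp_force: 0.0
```

Request:
apply_moves(motion=[{"jaw": 0.4, "xyz": [0, 0, 0], "twist": -0.18}, {"jaw": 0.4, "xyz": [0, 0, 0], "twist": -0.36}, {"jaw": 0.4, "xyz": [0, 0, 0], "twist": -0.54}, {"jaw": 0.4, "xyz": [0, 0, 0], "twist": -0.72}, {"jaw": 0.4, "xyz": [0, 0, 0], "twist": -0.9}])

```text
time: 5.4
ee_pos: [0.4942, 0.1278, 0.1895]
tcp_rot: [-180.0, 0.0, 175.8]
wrist_force: [-0.0, -0.2, 0.1]
opening: 0.0597
grasp_force: 0.0
```

Request:
apply_moves(motion=[{"jaw": 0.4, "xyz": [0, -30, 0], "twist": -0.04}, {"jaw": 0.4, "xyz": [3, -60, 0], "twist": -0.04}, {"jaw": 0.4, "xyz": [3, -81, 0], "twist": -0.04}, {"jaw": 0.4, "xyz": [3, -81, 0], "twist": -0.04}, {"jaw": 0.4, "xyz": [3, -81, 0], "twist": -0.04}])

```text
time: 6.02
ee_pos: [0.4849, 0.0478, 0.1894]
tcp_rot: [180.0, 0.0, 177.8]
wrist_force: [-0.3, -0.3, -0.4]
opening: 0.0599
grasp_force: 0.0
```

```bash
python3 - <<'E'
from h import *
o=sensors.get_obs(); print(o['ee_pos'],o['tcp_rot'],o['q'],o['opening'])
im,d=camera('wrist');im2,d2=camera('top');save('w2.png',np.hstack([cv2.resize(im,(480,360)),im2[200:320,220:400].repeat(3,0)[:360].repeat(2,1)[:,:320]]))
E
```

```text
[0.48485655 0.04782101 0.1893719 ] [1.79993048e+02 9.84563343e-03 1.77754892e+02] [ 5.62977280e+00 -4.42620975e+00 -5.89116526e+00  8.85243393e+01
  5.53717372e-03  7.87488092e+00] 0.05986956758838366
```

View pics/w2.png

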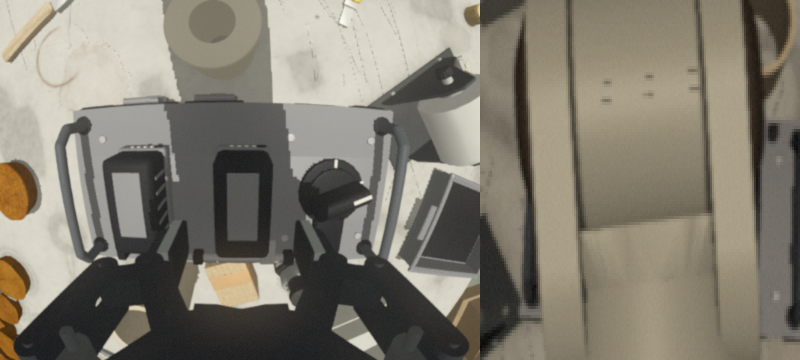

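The switch bar now points to +y, which is off, and pack_b sits centred between the fingers at about (243,205) in the left half. Descend and grip.

Request:
apply_moves(motion=[{"jaw": 0.4, "xyz": [-5, 0, 30], "twist": 0}, {"jaw": 0.4, "xyz": [-5, 0, 55], "twist": 0}, {"jaw": 0.4, "xyz": [-5, 0, 73], "twist": 0}, {"jaw": 0.4, "xyz": [-5, 0, 73], "twist": 0}, {"jaw": -0.3, "xyz": [-5, 0, 73], "twist": 0}], grip_force=60)

```text
time: 6.75
ee_pos: [0.4901, 0.0477, 0.1172]
tcp_rot: [180.0, 0.1, 177.8]
wrist_force: [-0.0, 7.7, 4.3]
opening: 0.0426
grasp_force: 3.2
```

Request:
apply_moves(motion=[{"jaw": -0.3, "xyz": [0, 0, 0], "twist": 0}, {"jaw": -0.3, "xyz": [0, 0, 0], "twist": 0}, {"jaw": -0.3, "xyz": [0, 0, 0], "twist": 0}])

```text
time: 7.12
ee_pos: [0.4902, 0.0476, 0.1175]
tcp_rot: [180.0, 0.1, 177.8]
wrist_force: [-2.5, 1.3, 6.7]
opening: 0.041
grasp_force: 62.7
```

Request:
apply_moves(motion=[{"jaw": -0.3, "xyz": [0, 0, -4], "twist": 0}, {"jaw": -0.3, "xyz": [0, 0, -8], "twist": 0}, {"jaw": -0.3, "xyz": [0, 0, -14], "twist": 0}, {"jaw": -0.3, "xyz": [0, 0, -22], "twist": 0}, {"jaw": -0.3, "xyz": [0, 0, -32], "twist": 0}], grip_force=70)

```text
time: 7.75
ee_pos: [0.4897, 0.0472, 0.1491]
tcp_rot: [-180.0, 0.0, 177.8]
wrist_force: [-0.8, 0.0, -2.1]
opening: 0.0411
grasp_force: 80.5
```

Request:
apply_moves(motion=[{"jaw": -0.3, "xyz": [0, 0, -15], "twist": 0}, {"jaw": -0.3, "xyz": [0, 0, -35], "twist": 0}, {"jaw": -0.3, "xyz": [0, 0, -60], "twist": 0}, {"jaw": -0.3, "xyz": [0, 0, -75], "twist": 0}, {"jaw": -0.3, "xyz": [0, 0, -75], "twist": 0}])

```text
time: 8.38
ee_pos: [0.4903, 0.0474, 0.2246]
tcp_rot: [180.0, 0.1, 177.8]
wrist_force: [-0.7, -0.1, -3.3]
opening: 0.0411
grasp_force: 80.6
```

Request:
apply_moves(motion=[{"jaw": -0.3, "xyz": [-5.5, 25, 0], "twist": 0}, {"jaw": -0.3, "xyz": [-16, 72, 0], "twist": 0}, {"jaw": -0.3, "xyz": [-26, 119, 0], "twist": 0}, {"jaw": -0.3, "xyz": [-36, 166, 0], "twist": 0}, {"jaw": -0.3, "xyz": [-46, 212, 0], "twist": 0}])

```text
time: 9.0
ee_pos: [0.5439, 0.2589, 0.2221]
tcp_rot: [-180.0, -0.1, 177.8]
wrist_force: [1.5, -0.7, -3.0]
opening: 0.0408
grasp_force: 80.6
```

Request:
apply_moves(motion=[{"jaw": -0.3, "xyz": [-10, 45, 0], "twist": 0.07}, {"jaw": -0.3, "xyz": [-20, 90, 0], "twist": 0.14}, {"jaw": -0.3, "xyz": [-28, 127, 0], "twist": 0.2}, {"jaw": -0.3, "xyz": [-33, 148, 0], "twist": 0.25}, {"jaw": -0.3, "xyz": [-33, 148, 0], "twist": 0.25}])

```text
time: 9.62
ee_pos: [0.5824, 0.4053, 0.2208]
tcp_rot: [-179.9, -0.1, 163.5]
wrist_force: [-0.1, -0.4, -3.8]
opening: 0.0411
grasp_force: 80.4
```

Request:
apply_moves(motion=[{"jaw": -0.3, "xyz": [0, 0, 20], "twist": 0}, {"jaw": -0.3, "xyz": [0, 0, 50], "twist": 0}, {"jaw": -0.3, "xyz": [0, 0, 70], "twist": 0}, {"jaw": -0.3, "xyz": [0, 0, 80], "twist": 0}, {"jaw": -0.3, "xyz": [0, 0, 80], "twist": 0}])

```text
time: 10.25
ee_pos: [0.5824, 0.4034, 0.1427]
tcp_rot: [-179.9, -0.0, 163.4]
wrist_force: [-1.0, 0.4, -3.5]
opening: 0.0411
grasp_force: 80.7
```

```bash
python3 - <<'E'
from h import *
o=sensors.get_obs(); print(o['ee_pos'],o['tcp_rot'],o['q'],o['opening'])
im,d=camera('wrist');save('w3.png',im)
E
```

```text
[0.58240027 0.40340711 0.14273874] [-1.79939965e+02 -4.18057390e-02  1.63449145e+02] [ 3.47107882e+01  2.67863782e+01  2.50119347e+01  8.82985452e+01
 -4.95890374e-03  5.12616247e+01] 0.04106971537278374
```

View pics/w3.png

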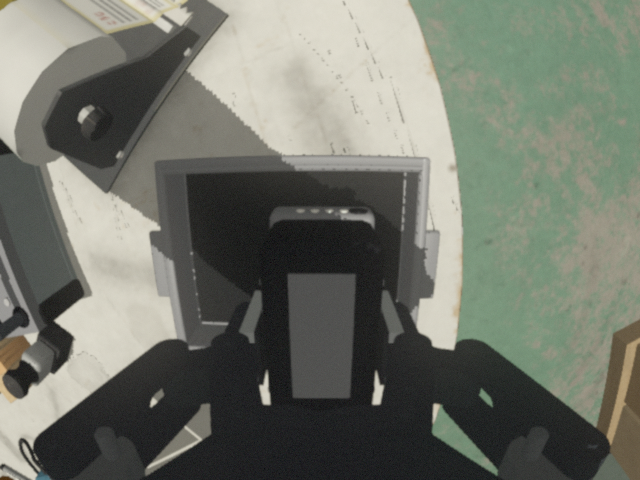

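The pack is square over the crate with room on every side (crate rim spans columns 155-430). Lower gently.

Request:
apply_moves(motion=[{"jaw": -0.3, "xyz": [0, 0, 20], "twist": 0}, {"jaw": -0.3, "xyz": [0, 0, 40], "twist": 0}, {"jaw": -0.3, "xyz": [0, 0, 55], "twist": 0}, {"jaw": -0.3, "xyz": [0, 0, 64], "twist": 0}, {"jaw": -0.3, "xyz": [0, 0, 67], "twist": 0}])

```text
time: 10.92
ee_pos: [0.5826, 0.4041, 0.0762]
tcp_rot: [-180.0, -0.0, 163.5]
wrist_force: [-0.4, 0.2, -3.4]
opening: 0.0405
grasp_force: 80.7
```

Request:
apply_moves(motion=[{"jaw": -0.3, "xyz": [0, 0, 1.5], "twist": 0}, {"jaw": -0.3, "xyz": [0, 0, 3], "twist": 0}, {"jaw": -0.3, "xyz": [0, 0, 4.5], "twist": 0}, {"jaw": -0.3, "xyz": [0, 0, 4.5], "twist": 0}])

```text
time: 11.42
ee_pos: [0.5827, 0.4041, 0.0718]
tcp_rot: [-180.0, 0.0, 163.5]
wrist_force: [0.8, -0.9, -3.3]
opening: 0.041
grasp_force: 80.7
```

Request:
apply_moves(motion=[{"jaw": -0.3, "xyz": [0, 0, 1], "twist": 0}, {"jaw": -0.3, "xyz": [0, 0, 2], "twist": 0}, {"jaw": -0.3, "xyz": [0, 0, 2], "twist": 0}])

```text
time: 11.8
ee_pos: [0.5827, 0.4041, 0.0707]
tcp_rot: [180.0, 0.0, 163.5]
wrist_force: [-2.6, -0.9, 4.6]
opening: 0.0411
grasp_force: 81.3
```

Contact with the floor is made, so release and go back to pack_a.

Request:
apply_moves(motion=[{"jaw": 0.2, "xyz": [0, 0, 0], "twist": 0}, {"jaw": 0.2, "xyz": [0, 0, 0], "twist": 0}, {"jaw": 0.2, "xyz": [0, 0, -25], "twist": 0}, {"jaw": 0.2, "xyz": [0, 0, -75], "twist": 0}, {"jaw": 0.4, "xyz": [0, 0, -125], "twist": 0}])

```text
time: 12.42
ee_pos: [0.5825, 0.404, 0.1959]
tcp_rot: [-180.0, -0.0, 163.5]
wrist_force: [0.6, 0.3, 1.1]
opening: 0.0598
grasp_force: 0.0
```

Request:
apply_moves(motion=[{"jaw": 0.4, "xyz": [-4, -50, 0], "twist": 0}, {"jaw": 0.4, "xyz": [-8, -105, 0], "twist": 0}, {"jaw": 0.4, "xyz": [-12, -160, 0], "twist": 0}, {"jaw": 0.4, "xyz": [-16, -215, 0], "twist": 0}, {"jaw": 0.4, "xyz": [-20, -270, 0], "twist": 0}])

```text
time: 13.05
ee_pos: [0.5244, 0.138, 0.1948]
tcp_rot: [180.0, 0.0, 163.5]
wrist_force: [0.6, -0.2, 0.3]
opening: 0.0596
grasp_force: 0.0
```

Request:
apply_moves(motion=[{"jaw": 0.4, "xyz": [-4, -55, 0], "twist": -0.08}, {"jaw": 0.4, "xyz": [-8, -110, 0], "twist": -0.16}, {"jaw": 0.4, "xyz": [-12, -155, 0], "twist": -0.25}, {"jaw": 0.4, "xyz": [-13.5, -179.5, 0], "twist": -0.25}, {"jaw": 0.4, "xyz": [-13.5, -179.5, 0], "twist": -0.25}])

```text
time: 13.68
ee_pos: [0.4865, -0.0377, 0.195]
tcp_rot: [-180.0, 0.0, 177.6]
wrist_force: [0.9, 0.2, -0.3]
opening: 0.0599
grasp_force: 0.0
```

```bash
python3 - <<'E'
from h import *
o=sensors.get_obs(); print(o['ee_pos'],o['tcp_rot'],o['q'],o['opening'])
im,d=camera('wrist');im2,d2=camera('top');save('w4.png',np.hstack([cv2.resize(im,(480,360)),cv2.resize(im2[170:290,100:207],(320,360))]))
C=cloud('top',d2)
m=(abs(C[...,0]-.59)<.1)&(abs(C[...,1]-.385)<.1)&(C[...,2]>.07)&(C[...,2]<.1)
q=C[m];print(m.sum(),cv2.minAreaRect(q[:,:2].astype(np.float32)*1000),np.median(q[:,2]))
E
```

```text
[ 0.48653686 -0.03767747  0.19501163] [-1.79995048e+02  3.59630891e-02  1.77621705e+02] [-4.42614177e+00 -4.30633905e+00 -5.15658175e+00  8.91136402e+01
 -3.66378901e-03 -2.04784607e+00] 0.05989004877154797
782 ((583.4835205078125, 402.0950927734375), (43.3582878112793, 79.78068542480469), 72.50626373291016) 0.08515097389388512
```

View pics/w4.png

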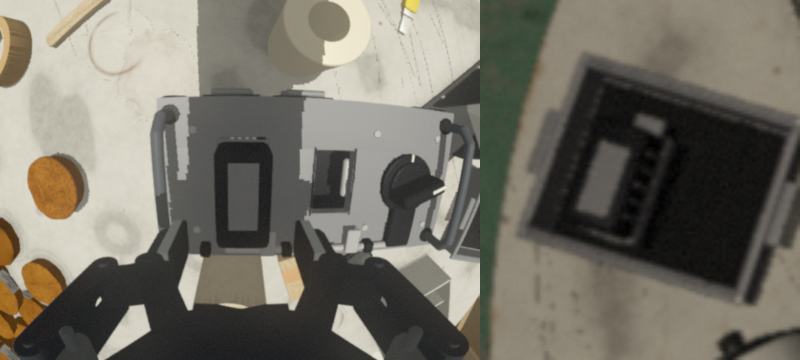

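pack_b stands upright in the crate (top at 85 mm). pack_a is centred between the fingers at (243,195). Descend and grip.

Request:
apply_moves(motion=[{"jaw": 0.4, "xyz": [-1, 1, 35], "twist": 0}, {"jaw": 0.4, "xyz": [-1, 1, 62], "twist": 0}, {"jaw": 0.4, "xyz": [-1, 1, 78], "twist": 0}, {"jaw": 0.4, "xyz": [-1, 1, 78], "twist": 0}, {"jaw": -0.3, "xyz": [-1, 1, 78], "twist": 0}], grip_force=70)

```text
time: 14.4
ee_pos: [0.4883, -0.0353, 0.1179]
tcp_rot: [-180.0, 0.1, 177.8]
wrist_force: [-1.4, -7.9, 4.8]
opening: 0.0426
grasp_force: 3.5
```

Request:
apply_moves(motion=[{"jaw": -0.3, "xyz": [0, 0, 0], "twist": 0}, {"jaw": -0.3, "xyz": [0, 0, 0], "twist": 0}, {"jaw": -0.3, "xyz": [0, 0, 0], "twist": 0}])

```text
time: 14.78
ee_pos: [0.4884, -0.0354, 0.1182]
tcp_rot: [180.0, 0.1, 177.8]
wrist_force: [-0.9, 0.4, 5.5]
opening: 0.0413
grasp_force: 72.5
```

Request:
apply_moves(motion=[{"jaw": -0.3, "xyz": [0, 0, -4], "twist": 0}, {"jaw": -0.3, "xyz": [0, 0, -8], "twist": 0}, {"jaw": -0.3, "xyz": [0, 0, -14], "twist": 0}, {"jaw": -0.3, "xyz": [0, 0, -22], "twist": 0}, {"jaw": -0.3, "xyz": [0, 0, -32], "twist": 0}], grip_force=70)

```text
time: 15.4
ee_pos: [0.4878, -0.0353, 0.1498]
tcp_rot: [180.0, 0.0, 177.8]
wrist_force: [0.3, -0.3, -3.7]
opening: 0.0409
grasp_force: 80.6
```

Request:
apply_moves(motion=[{"jaw": -0.3, "xyz": [0, 0, -15], "twist": 0}, {"jaw": -0.3, "xyz": [0, 0, -35], "twist": 0}, {"jaw": -0.3, "xyz": [0, 0, -60], "twist": 0}, {"jaw": -0.3, "xyz": [0, 0, -75], "twist": 0}, {"jaw": -0.3, "xyz": [0, 0, -75], "twist": 0}])

```text
time: 16.02
ee_pos: [0.4883, -0.0354, 0.2252]
tcp_rot: [-180.0, 0.1, 177.8]
wrist_force: [0.1, 0.8, -4.2]
opening: 0.0404
grasp_force: 80.7
```

Request:
apply_moves(motion=[{"jaw": -0.3, "xyz": [-4, 25, 0], "twist": 0}, {"jaw": -0.3, "xyz": [-11, 70, 0], "twist": 0}, {"jaw": -0.3, "xyz": [-19, 118, 0], "twist": 0}, {"jaw": -0.3, "xyz": [-27, 166, 0], "twist": 0}, {"jaw": -0.3, "xyz": [-34, 212, 0], "twist": 0}])

```text
time: 16.65
ee_pos: [0.5298, 0.1767, 0.2226]
tcp_rot: [-180.0, -0.1, 177.8]
wrist_force: [0.2, -0.4, -3.3]
opening: 0.0411
grasp_force: 80.6
```

Request:
apply_moves(motion=[{"jaw": -0.3, "xyz": [-8, 48, 0], "twist": 0.07}, {"jaw": -0.3, "xyz": [-16, 96, 0], "twist": 0.14}, {"jaw": -0.3, "xyz": [-22, 138, 0], "twist": 0.2}, {"jaw": -0.3, "xyz": [-26, 163, 0], "twist": 0.25}, {"jaw": -0.3, "xyz": [-26, 163, 0], "twist": 0.25}])

```text
time: 17.27
ee_pos: [0.5619, 0.3385, 0.2216]
tcp_rot: [-179.9, -0.1, 163.6]
wrist_force: [-0.5, -0.1, -3.4]
opening: 0.041
grasp_force: 80.6
```

Request:
apply_moves(motion=[{"jaw": -0.3, "xyz": [0, 0, 15], "twist": 0}, {"jaw": -0.3, "xyz": [0, 0, 35], "twist": 0}, {"jaw": -0.3, "xyz": [0, 0, 45], "twist": 0}, {"jaw": -0.3, "xyz": [0, 0, 45], "twist": 0}])

```text
time: 17.77
ee_pos: [0.5619, 0.336, 0.1777]
tcp_rot: [-179.9, -0.1, 163.4]
wrist_force: [0.1, -0.2, -2.2]
opening: 0.0411
grasp_force: 80.6
```

```bash
python3 - <<'E'
from h import *
o=sensors.get_obs(); print(o['ee_pos'],o['tcp_rot'],o['opening'])
im,d=camera('wrist');save('w5.png',im)
E
```

```text
[0.56190302 0.33603559 0.17774881] [-1.79923409e+02 -6.53235821e-02  1.63419660e+02] 0.041108906338904135
```

View pics/w5.png

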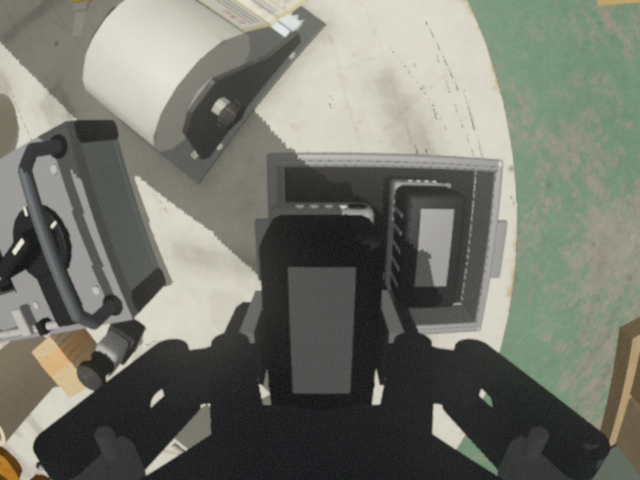

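pack_a hangs over the free half of the crate, with pack_b's top at (430,247) clear to the right. Lower.

Request:
apply_moves(motion=[{"jaw": -0.3, "xyz": [0, 0, 25], "twist": 0}, {"jaw": -0.3, "xyz": [0, 0, 55], "twist": 0}, {"jaw": -0.3, "xyz": [0, 0, 80], "twist": 0}, {"jaw": -0.3, "xyz": [0, 0, 95], "twist": 0}, {"jaw": -0.3, "xyz": [0, 0, 102], "twist": 0}])

```text
time: 18.45
ee_pos: [0.5624, 0.3369, 0.0767]
tcp_rot: [180.0, 0.0, 163.5]
wrist_force: [-0.0, -0.1, -3.0]
opening: 0.0411
grasp_force: 80.7
```

Request:
apply_moves(motion=[{"jaw": -0.3, "xyz": [0, 0, 1.5], "twist": 0}, {"jaw": -0.3, "xyz": [0, 0, 3], "twist": 0}, {"jaw": -0.3, "xyz": [0, 0, 4], "twist": 0}, {"jaw": -0.3, "xyz": [0, 0, 4], "twist": 0}])

```text
time: 18.95
ee_pos: [0.5624, 0.3371, 0.0731]
tcp_rot: [180.0, 0.0, 163.5]
wrist_force: [0.1, 0.3, -3.0]
opening: 0.0404
grasp_force: 80.7
```

Request:
apply_moves(motion=[{"jaw": -0.3, "xyz": [0, 0, 1], "twist": 0}, {"jaw": -0.3, "xyz": [0, 0, 2], "twist": 0}, {"jaw": -0.3, "xyz": [0, 0, 2], "twist": 0}])

```text
time: 19.32
ee_pos: [0.5625, 0.337, 0.0714]
tcp_rot: [180.0, 0.0, 163.4]
wrist_force: [0.1, -0.5, 2.2]
opening: 0.0408
grasp_force: 81.3
```

Contact again, so release and rise straight up.

Request:
apply_moves(motion=[{"jaw": 0.2, "xyz": [0, 0, 0], "twist": 0}, {"jaw": 0.2, "xyz": [0, 0, 0], "twist": 0}, {"jaw": 0.2, "xyz": [0, 0, -25], "twist": 0}, {"jaw": 0.2, "xyz": [0, 0, -75], "twist": 0}, {"jaw": 0.2, "xyz": [0, 0, -130], "twist": 0}])

```text
time: 19.95
ee_pos: [0.5619, 0.3368, 0.2017]
tcp_rot: [-180.0, -0.0, 163.5]
wrist_force: [0.3, 0.6, -0.3]
opening: 0.0516
grasp_force: 0.0
```

Request:
apply_moves(motion=[{"jaw": 0.2, "xyz": [50, -30, 0], "twist": 0}, {"jaw": 0.2, "xyz": [100, -60, 0], "twist": 0}, {"jaw": 0.2, "xyz": [150, -60, -20], "twist": 0}, {"jaw": 0.2, "xyz": [180, -60, -20], "twist": 0}, {"jaw": 0.2, "xyz": [180, -60, -20], "twist": 0}])

```text
time: 20.58
ee_pos: [0.3714, 0.3313, 0.2217]
tcp_rot: [179.9, 0.0, 163.6]
wrist_force: [0.9, 0.6, 0.0]
opening: 0.0513
grasp_force: 0.0
```

```bash
python3 - <<'E'
from h import *
o=sensors.get_obs(); print(o['ee_pos'],o['wrist_force'])
im2,d2=camera('top');save('t6.png',im2)
C=cloud('top',d2)
m=(abs(C[...,0]-.58)<.1)&(abs(C[...,1]-.375)<.11)&(C[...,2]>.075)&(C[...,2]<.095)
n,l,s,c=cv2.connectedComponentsWithStats(m.astype(np.uint8))
for k in range(1,n):
    if s[k,4]>100: q=C[l==k];print(s[k,4],cv2.minAreaRect(q[:,:2].astype(np.float32)*1000),np.median(q[:,2]))
E
```

```text
[0.37139561 0.33134107 0.2216638 ] [0.8834077  0.60860967 0.00779312]
751 ((583.1731567382812, 401.89825439453125), (42.179805755615234, 80.03337097167969), 73.94840240478516) 0.08546636703234343
749 ((561.3973388671875, 334.73358154296875), (42.144229888916016, 79.95687866210938), 73.94884490966797) 0.08546365739971541
```

View pics/t6.png

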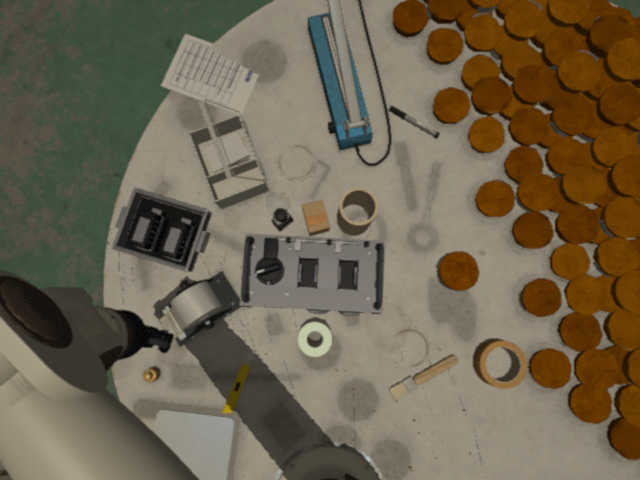

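Both packs stand in the crate at about (150,225) and (178,237), with tops level at 85 mm. The switch is off, the bystanders have not moved, and the gripper is clear of everything.

```bash
python3 -c "
from workcell import bot
print(bot.job_done())"
```

```text
the job is handed in; nothing more can be done
None
```

The job is handed in: the switch is off, both packs stand upright on the crate floor, and the other things on the table are where they were (20.6 s of the 69 s used); the hand-in returned no verdict.

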